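# Cross-stack painted frame corners and slide the drying board onto its spot

## Robot

A 6-joint arm with a two-finger parallel gripper is mounted at the origin on the work surface. World frame = base frame: x ahead of the robot, y to its left, z up, the work surface at z = 0. Lengths are in m, angles in rad, forces in N, time in s.
With the tool pointing down it reaches from about 0.275 to 0.875 m from the base axis. Payload 12.5 kg.
Tool frame: the origin (TCP) lies at the very end of the fingers, on their centre line; the grasp point (between the pads) lies 19 mm behind it; z points along the fingers, y is the line along which they close (so a half turn about z gives the same grasp; the last joint's range is limited). The gripper opens to 85 mm and grips with 20 to 120 N. Pads are 22 mm wide; open, the fingers measure 114 mm over their backs; the gripper's body (76 mm by 85 mm) begins 54 mm behind the grasp point. The pads swing forward as they close: fully open they stand 13 mm farther back than shut.
Start: joints at [1.264, 0.351, 1.652, -0, 1.139, -0.085], TCP at [0.121, 0.537, 0.231] pointing down, gripper open.
Joint ranges: [-2.75, 2.75], [-0.79, 2.1], [0.01, 2.65], [-1.57, 4.71], [0.07, 3.14], [-2.87, 2.87]. Speed limits (rad/s): [2.22, 2.22, 2.79, 3.14, 3.14, 3.14].

## Interface

Orientations are given as a 3x3 rotation matrix whose columns are the frame's x, y, z axes.
In Python, from bench import manip gives the robot as it stands. Calls block until the motion is done:
- manip.move_ptp(position, orientation): joint-space move of the TCP to a pose.
- manip.move_l(position, attitude=None, max_speed=0.15): straight line of the TCP; attitude=None keeps the orientation; max_speed is the mean speed in m/s.
- manip.move_j(angles): joint-space move.
- manip.set_gripper(opening, effort=None): opening from 0.0 (shut) to 1.0 (fully open); effort is the grip in N (None keeps the last); returns when the fingers have stopped.
- manip.dwell(seconds).
- manip.inverse_kinematics(position, orientation): joint angles nearest the present ones, or None.
- manip.grab_frame(name): name is "side" or "top" or "wrist"; returns (picture, depth): 400x640x3 uint8, red, green, blue; 400x640 float32, m along the optical axis (not along the pixel's ray), 0 where there is no reading.
- manip.get_calibration(name): a dict with "camera_matrix" (3x3 intrinsics, pixels), "R" (3x3) and "t" (3): a world point X has camera coordinates R X + t. Camera axes: x right, y down, z forward; pixel columns grow to the right and rows downward; lengths in m; the calibration is good to about 2 mm. A picture is of the moment at which its call begins: read the wrist's pose just before it. get_calibration takes no time and is no camera call; for the wrist camera it gives the pose at the moment of the call.
A pose or a line that the arm cannot do raises manip.Unreachable and nothing moves.
- manip.sign_off(): hands the job in; it is judged then, once.
Trained networks look in the newest picture that a camera, given by its name, has taken for a name from the list of things; names that differ only in an ending like _2 or _b are one class to them, and where a whole thing is asked for, a point or a joint stands for the part that bears it (a point fixed in the world has none). Each returns a list of dicts, best first, with "confidence" (0 to 1); they miss things now and then, are a little off and sometimes report something else, mostly with a low value. They report only what shows in the picture. A call takes as long as a camera call. They do not tell look-alikes from the thing itself.
- manip.look_for(camera, name): "at" ([x, y, z] in m, in world coordinates, good to about 4 mm: the middle of the surface that is visible of it).
Readings, each from a call of its own:
- manip.current_time(): time.
- manip.current_qpos(): joint angles.
- manip.current_joint_vel(): joint speeds.
- manip.current_joint_torque(): joint torques, N m.
- manip.current_ee_pos(): TCP position.
- manip.current_tcp_rot(): TCP orientation.
- manip.current_force(): force on the tool from outside, world axes, zero at the start.
- manip.current_ft_torque(): the same for the moment, N m.
- manip.current_grip_width(): opening from 0.0 (shut) to 1.0 (fully open).
- manip.current_grip_force(): force on a finger pad.
Only numpy, scipy, OpenCV 4.12 (cv2) and the standard library are available. Lean on these libraries where they do the work, as an engineer would, in place of code of your own. Each camera call takes 0.05 s, during which the arm holds its last target. There are 200 camera calls.

## Task

Finish the drying pile of painted frame corners: lay the orange and the blue one flat on top of the pile, painted side up, in either order, each turned half round from the one below and lined up with it so that only the ends of the arms meet and the pile stays balanced - set them down, don't drop them. Then slide the loaded board along the desk, without lifting it or upsetting the pile, until it lies wholly inside the four blue tape corners. Leave the jars and the tape roll where they are.

Things in the scene. Friction and masses are not known exactly. Their poses are not given: they have to be found in the camera images.
- drying_board: Loose grey square board 200 x 200 x 12 mm, about 0.36 kg, flat on the desk, the pile near its middle with about 20 mm or more of bare board all round. Slides freely. Origin: centre of its underside; x and y along its edges, z up.
- tape_marks: Four L-shaped marks of blue masking tape stuck flat on the desk (no height): their inner edges bound a 250 x 250 mm square, 25 mm more on each side than the board. Fixed. Origin: centre of that square on the desk; x and y along its sides, z up. The way to it from the board is clear.
- board_corner0 (a point): Top of the drying board's +x +y corner (100 mm from its centre along each axis, 12 mm up).
- board_corner1 (a point): Top of the drying board's +x -y corner (100 mm from its centre along each axis, 12 mm up).
- board_corner2 (a point): Top of the drying board's -x -y corner (100 mm from its centre along each axis, 12 mm up).
- board_corner3 (a point): Top of the drying board's -x +y corner (100 mm from its centre along each axis, 12 mm up).
- yellow_corner: Flat L, yellow frame corner: arms 130 mm long outside, 46 wide, 16 thick, 130 g. Origin: underside, centre of the L's 130 mm square (in the gap). z up through the painted face. Outer corner at (-65,-65) mm; arms along +x (y -65 to -19) and +y (x -65 to -19); mass centre (-16,-16). Bottom of the pile, on the board.
- pink_corner: Flat L, pink frame corner: arms 130 mm long outside, 46 wide, 16 thick, 130 g. Origin: underside, centre of the L's 130 mm square (in the gap). z up through the painted face. Outer corner at (-65,-65) mm; arms along +x (y -65 to -19) and +y (x -65 to -19); mass centre (-16,-16). Second in the pile, on the yellow one, turned half round: they meet only at the arm ends, origins one above the other.
- orange_corner: Flat L, orange frame corner: arms 130 mm long outside, 46 wide, 16 thick, 130 g. Origin: underside, centre of the L's 130 mm square (in the gap). z up through the painted face. Outer corner at (-65,-65) mm; arms along +x (y -65 to -19) and +y (x -65 to -19); mass centre (-16,-16). Starts loose on the desk, painted side up.
- blue_corner: Flat L, blue frame corner: arms 130 mm long outside, 46 wide, 16 thick, 130 g. Origin: underside, centre of the L's 130 mm square (in the gap). z up through the painted face. Outer corner at (-65,-65) mm; arms along +x (y -65 to -19) and +y (x -65 to -19); mass centre (-16,-16). Starts loose on the desk, painted side up.
- yellow_corner_tip (a point): Point on the yellow sample's outer corner (mitred point of the L), half way up its thickness: (-65, -65, 8) mm in its frame.
- pink_corner_tip (a point): Point on the pink sample's outer corner (mitred point of the L), half way up its thickness: (-65, -65, 8) mm in its frame.
- orange_corner_tip (a point): Point on the orange sample's outer corner (mitred point of the L), half way up its thickness: (-65, -65, 8) mm in its frame.
- blue_corner_tip (a point): Point on the blue sample's outer corner (mitred point of the L), half way up its thickness: (-65, -65, 8) mm in its frame.
- green_jar: Bystander: closed green paint jar with black lid, 68 mm across, 78 mm tall, stands beyond the board. Origin at the centre of its foot.
- red_jar: Bystander: closed red paint jar with black lid, 56 mm across, 62 mm tall, stands beyond the board. Origin at the centre of its foot.
- tape_roll: Bystander: roll of blue masking tape lying flat, 90 mm across, 18 mm high, beyond the board, between the jars. Origin at the centre of its underside.
Things that resemble listed ones, but are neither listed nor needed, are in the scene too. Several things have the shape of the orange_corner; the one meant has the colours described above.

How it is judged:
On the way, in this order (a step that is already met when the one before it is completed fails the run):
1. one of the two loose corners lies flat on the pink one, turned half round from it, and is let go (((horizontal distance between orange_corner and pink_corner below 0.015 m and angle between the x axis of orange_corner and the x axis of pink_corner, either way round below 0.2 rad and z of orange_corner in the frame of pink_corner between 0.012 and 0.02 m and x of orange_corner_tip in the frame of pink_corner above 0.03 m and y of orange_corner_tip in the frame of pink_corner above 0.03 m and angle between orange_corner's own z axis and vertical below 0.06 rad and contact force between the fingers and orange_corner below 0.1 N and linear speed of orange_corner below 0.02 m/s) or (horizontal distance between blue_corner and pink_corner below 0.015 m and angle between the x axis of blue_corner and the x axis of pink_corner, either way round below 0.2 rad and z of blue_corner in the frame of pink_corner between 0.012 and 0.02 m and x of blue_corner_tip in the frame of pink_corner above 0.03 m and y of blue_corner_tip in the frame of pink_corner above 0.03 m and angle between blue_corner's own z axis and vertical below 0.06 rad and contact force between the fingers and blue_corner below 0.1 N and linear speed of blue_corner below 0.02 m/s))), for 0.2 s.
2. the other lies flat on top of that, turned half round again, and is let go (((horizontal distance between orange_corner and pink_corner below 0.015 m and angle between the x axis of orange_corner and the x axis of pink_corner, either way round below 0.2 rad and z of orange_corner in the frame of pink_corner between 0.012 and 0.02 m and x of orange_corner_tip in the frame of pink_corner above 0.03 m and y of orange_corner_tip in the frame of pink_corner above 0.03 m and angle between each of orange_corner, blue_corner's own z axis and vertical below 0.06 rad and horizontal distance between blue_corner and orange_corner below 0.015 m and angle between the x axis of blue_corner and the x axis of orange_corner, either way round below 0.2 rad and z of blue_corner in the frame of orange_corner between 0.012 and 0.02 m and x of blue_corner_tip in the frame of orange_corner above 0.03 m and y of blue_corner_tip in the frame of orange_corner above 0.03 m) or (horizontal distance between blue_corner and pink_corner below 0.015 m and angle between the x axis of blue_corner and the x axis of pink_corner, either way round below 0.2 rad and z of blue_corner in the frame of pink_corner between 0.012 and 0.02 m and x of blue_corner_tip in the frame of pink_corner above 0.03 m and y of blue_corner_tip in the frame of pink_corner above 0.03 m and angle between each of blue_corner, orange_corner's own z axis and vertical below 0.06 rad and horizontal distance between orange_corner and blue_corner below 0.015 m and angle between the x axis of orange_corner and the x axis of blue_corner, either way round below 0.2 rad and z of orange_corner in the frame of blue_corner between 0.012 and 0.02 m and x of orange_corner_tip in the frame of blue_corner above 0.03 m and y of orange_corner_tip in the frame of blue_corner above 0.03 m)) and z of yellow_corner in the frame of drying_board between 0.008 and 0.016 m and horizontal distance between yellow_corner and drying_board below 0.035 m and angle between each of yellow_corner, pink_corner's own z axis and vertical below 0.06 rad and horizontal distance between pink_corner and yellow_corner below 0.015 m and angle between the x axis of pink_corner and the x axis of yellow_corner, either way round below 0.2 rad and z of pink_corner in the frame of yellow_corner between 0.012 and 0.02 m and x of pink_corner_tip in the frame of yellow_corner above 0.03 m and y of pink_corner_tip in the frame of yellow_corner above 0.03 m and contact force between the fingers and orange_corner below 0.1 N and contact force between the fingers and blue_corner below 0.1 N and linear speed of each of orange_corner, blue_corner below 0.02 m/s), for 0.2 s.
At the end, for the whole second after the job is handed in: Board flat, its corners inside the tape (to 3 mm); on it yellow, pink, then orange and blue in either order, each flat, face up, half a turn from the one below (0.2 rad), centred on it within 15 mm; yellow within 35 mm of the board's centre; all released and at rest (all of step 2 and x of board_corner0 in the frame of tape_marks between -0.128 and 0.128 m and y of board_corner0 in the frame of tape_marks between -0.128 and 0.128 m and x of board_corner1 in the frame of tape_marks between -0.128 and 0.128 m and y of board_corner1 in the frame of tape_marks between -0.128 and 0.128 m and x of board_corner2 in the frame of tape_marks between -0.128 and 0.128 m and y of board_corner2 in the frame of tape_marks between -0.128 and 0.128 m and x of board_corner3 in the frame of tape_marks between -0.128 and 0.128 m and y of board_corner3 in the frame of tape_marks between -0.128 and 0.128 m and angle between drying_board's own z axis and vertical below 0.03 rad and contact force between the fingers and yellow_corner below 0.1 N and contact force between the fingers and pink_corner below 0.1 N and linear speed of each of yellow_corner, pink_corner, drying_board below 0.02 m/s); the robot touches nothing.
It fails at once if the board lifted or tipped (height (world z) of drying_board above 0.012 m or angle between drying_board's own z axis and vertical above 0.08 rad).
It fails at once if a corner dropped from more than about 20 mm or thrown ((linear speed of orange_corner above 0.6 m/s and contact force between the fingers and orange_corner below 0.1 N) or (linear speed of blue_corner above 0.6 m/s and contact force between the fingers and blue_corner below 0.1 N)).
It fails at once if a jar or the tape roll moved by more than 30 mm or a jar knocked over (distance of any of green_jar, red_jar, tape_roll from where it was at the start of the episode above 0.03 m or angle between any of green_jar, red_jar, tape_roll's own z axis and vertical above 0.4 rad).
It also fails if it takes over 70 s, if anything falls off the work surface, if the arm or the gripper's body presses on something with over 40 N, if the wrist force passes 120 N, or if a joint passes its speed limit or range.

## Working session

There is one attempt and no reset: what is moved stays moved. The work goes in short steps, each a Python script; the robot and the scene stay as the last script left them, time stands still between calls to the robot, and variables do not carry over. Pictures are saved under pics/ and viewed, at most 10 in all, crops included, and the job is handed in when it is done.

```bash
mkdir -p pics; ls
python3 - <<'E'
from bench import manip as m
import cv2,numpy as np
for c in("top","side"):
    p,d=m.grab_frame(c); cv2.imwrite(f"pics/{c}0.png",p[:,:,::-1]); np.savez(f"{c}0.npz",p=p,d=d)
    k=m.get_calibration(c);print(c,np.round(k["camera_matrix"],1).tolist(),np.round(k["R"],3).tolist(),np.round(k["t"],3))
    for n in["drying_board","tape_marks","yellow_corner","pink_corner","orange_corner","blue_corner","green_jar","red_jar","tape_roll"]:
        if c=="top": print(n,[(np.round(r["at"],3).tolist(),round(r["confidence"],2)) for r in m.look_for(c,n)][:4])
print(m.current_time())
E
```

```text
pics
top [[500.6, 0.0, 310.3], [0.0, 500.6, 192.9], [0.0, 0.0, 1.0]] [[0.022, -1.0, 0.007], [-0.976, -0.023, -0.218], [0.218, -0.002, -0.976]] [0.115 0.556 1.763]
drying_board [([0.514, 0.121, 0.012], 0.87), ([0.484, 0.099, 0.026], 0.35)]
tape_marks [([0.44, -0.055, 0.004], 0.68)]
yellow_corner [([0.489, 0.098, 0.028], 0.97)]
pink_corner [([0.546, 0.154, 0.044], 0.65)]
orange_corner [([0.274, 0.419, 0.017], 0.92), ([0.401, 0.626, 0.016], 0.88), ([0.602, 0.515, 0.016], 0.66), ([0.471, 0.337, 0.014], 0.61)]
blue_corner [([0.446, -0.394, 0.017], 0.71)]
green_jar [([0.753, -0.155, 0.077], 0.81)]
red_jar [([0.755, 0.124, 0.06], 0.51)]
tape_roll [([0.771, 0.0, 0.018], 0.77)]
side [[366.3, 0.0, 322.0], [0.0, 366.3, 199.9], [0.0, 0.0, 1.0]] [[0.994, -0.109, 0.013], [-0.062, -0.657, -0.751], [0.091, 0.746, -0.66]] [-0.525  0.157  1.041]
0.55
```

View pics/top0.png

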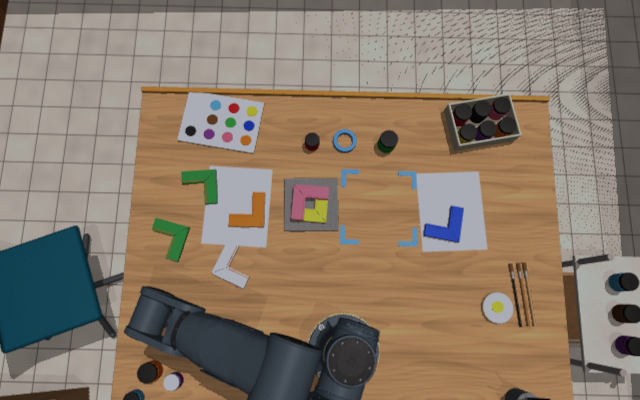

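The top picture shows the board with pink and yellow at (314,204), the tape square centred near (379,207), the real orange corner at (250,212) and blue at (447,226). The green and white Ls are look-alikes. Next I fit the L shapes.

```bash
cat > h.py <<'E'
from bench import manip as m
import cv2,numpy as np
from scipy.optimize import least_squares
HUE={"orange":(8,19),"blue":(112,130),"yellow":(24,34),"pink":(160,178),"tape":(98,111)}
L=np.array([[-65,-65],[65,-65],[65,-19],[-19,-19],[-19,65],[-65,65]])/1000.
def rot(a): return np.array([[np.cos(a),-np.sin(a)],[np.sin(a),np.cos(a)]])
def plane(k,uv,z):
    "pixels -> world points on the plane of height z"
    ray=np.c_[uv,np.ones(len(uv))]@np.linalg.inv(k["camera_matrix"]).T@k["R"]
    c=-k["R"].T@k["t"]; s=(z-c[2])/ray[:,2]
    return (c+ray*s[:,None])[:,:2]
def mask(p,name,smin=110,vmin=60):
    h=cv2.cvtColor(p,cv2.COLOR_RGB2HSV);lo,hi=HUE[name]
    return cv2.inRange(h,(lo,smin,vmin),(hi,255,255))
def contour(k,p,name,z,near,r=.12):
    cs,_=cv2.findContours(mask(p,name),cv2.RETR_EXTERNAL,cv2.CHAIN_APPROX_NONE)
    cs=[c for c in cs if len(c)>20 and np.linalg.norm(plane(k,c[:,0].astype(float),z).mean(0)-near)<r]
    c=max(cs,key=cv2.contourArea)
    return c[:,0].astype(float)
def fitL(w):
    "L pose (x,y,angle) whose outline fits the outline points w; also rms"
    c0=w.mean(0);best=None;poly=(L*1e4).astype(np.float32).reshape(-1,1,2)
    for a in np.arange(-np.pi,np.pi,np.pi/4):
        f=lambda q:np.array([cv2.pointPolygonTest(poly,tuple(map(float,v)),True)/1e4 for v in (w-q[:2])@rot(q[2])*1e4])
        s=least_squares(f,[*(c0-rot(a)@[-.016,-.016]),a],x_scale=[.01,.01,.1],diff_step=1e-4,loss="soft_l1",f_scale=.003)
        if best is None or s.cost<best[0]: best=(s.cost,s.x,np.sqrt(np.mean(f(s.x)**2)))
    return best[1],best[2]
def Rdown(a):
    "tool down, tool y (closing line) at world angle a"
    y=np.array([np.cos(a),np.sin(a),0]);z=np.array([0,0,-1.]);return np.c_[np.cross(y,z),y,z]
E
python3 - <<'E'
from h import *
d=np.load("top0.npz");p=d["p"];k=m.get_calibration("top")
for n,z,near in(("orange",.016,(.47,.337)),("blue",.016,(.446,-.394)),("pink",.044,(.54,.15))):
    q,r=fitL(plane(k,contour(k,p,n,z,near),z)); print(n,np.round(q,4),round(r,4))
M=mask(p,"tape",80);v,u=np.nonzero(M);w=plane(k,np.c_[u,v].astype(float),0)
s=(np.abs(w[:,0]-.5)<.17)&(np.abs(w[:,1]+.12)<.17);print("tape",cv2.minAreaRect(w[s].astype(np.float32)),s.sum())
h=cv2.cvtColor(p,cv2.COLOR_RGB2HSV);g=cv2.inRange(h,(0,0,40),(180,50,150));g|=mask(p,"pink")|mask(p,"yellow")
cs,_=cv2.findContours(g[170:240,275:345].copy(),cv2.RETR_EXTERNAL,cv2.CHAIN_APPROX_NONE)
c=max(cs,key=cv2.contourArea)[:,0]+[275,170.];print("board",cv2.minAreaRect(plane(k,c,.012).astype(np.float32)))
E
```

```text
Traceback (most recent call last):
  File "h.py", line 18, in contour
    c=max(cs,key=cv2.contourArea)
ValueError: max() iterable argument is empty
```

Run:
```python
from h import *
d=np.load("top0.npz");p=d["p"];k=m.get_calibration("top")
h=cv2.cvtColor(p,cv2.COLOR_RGB2HSV)
for n,u,v in(("or",258,205),("bl",455,215),("bl2",435,231),("pink",298,205),("yel",322,212),("tape",344,240),("tape2",345,180),("board",288,215),("wood",380,200),("paper",230,180)): print(n,h[v-1:v+2,u-1:u+2].reshape(-1,3)[::4].tolist())
print(plane(k,np.array([[250,212.]]),.016))
```

```text
or [[15, 198, 167], [15, 199, 168], [15, 197, 168]]
bl [[114, 191, 172], [114, 190, 173], [114, 191, 172]]
bl2 [[114, 191, 174], [114, 191, 174], [114, 191, 174]]
pink [[170, 110, 167], [170, 110, 167], [169, 110, 167]]
yel [[31, 171, 173], [31, 172, 172], [31, 171, 173]]
tape [[102, 132, 180], [102, 132, 181], [102, 131, 181]]
tape2 [[103, 138, 181], [104, 103, 166], [15, 75, 143]]
board [[168, 11, 111], [0, 5, 107], [0, 9, 109]]
wood [[15, 121, 166], [15, 124, 161], [15, 122, 157]]
paper [[113, 18, 182], [111, 18, 182], [115, 17, 182]]
[[0.48553603 0.34890944]]
```

```bash
sed -i 's/^def mask.*/SMIN={"orange":160,"blue":130,"pink":65,"yellow":110,"tape":85}\ndef mask(p,name,vmin=60):/; s/(lo,smin,vmin)/(lo,SMIN[name],vmin)/' h.py
cat > fit0.py <<'E'
from h import *
import sys
def scene(p,k):
    for n,z,near in(("orange",.016,(.47,.337)),("blue",.016,(.446,-.394)),("pink",.044,(.54,.15))):
        q,r=fitL(plane(k,contour(k,p,n,z,near),z)); print(n,np.round(q,4),round(r,4))
d=np.load("top0.npz");p=d["p"];k=m.get_calibration("top")
scene(p,k)
M=mask(p,"tape");v,u=np.nonzero(M);w=plane(k,np.c_[u,v].astype(float),0)
s=(np.abs(w[:,0]-.5)<.17)&(np.abs(w[:,1]+.12)<.17);print("tape",cv2.minAreaRect(w[s].astype(np.float32)),s.sum())
h=cv2.cvtColor(p,cv2.COLOR_RGB2HSV);g=cv2.inRange(h,(0,0,40),(180,50,150));g|=mask(p,"pink")|mask(p,"yellow")
cs,_=cv2.findContours(g[170:240,275:345].copy(),cv2.RETR_EXTERNAL,cv2.CHAIN_APPROX_NONE)
c=max(cs,key=cv2.contourArea)[:,0]+[275,170.];print("board",cv2.minAreaRect(plane(k,c,.012).astype(np.float32)))
E
python3 fit0.py
```

```text
orange [0.496  0.3632 0.0114] 0.0035
blue [ 0.4672 -0.366  -0.1718] 0.0022
pink [ 0.5209  0.1294 -3.2106] 0.0018
tape ((0.5199042558670044, -0.12916606664657593), (0.28434181213378906, 0.28258079290390015), 89.3345718383789) 500
board ((0.5229188203811646, 0.12551604211330414), (0.19755138456821442, 0.1989327371120453), 1.324080228805542)
```

```bash
cat >> h.py <<'E'
ARM={"x":(np.array([-.004,-.042]),np.pi/2),"y":(np.array([-.042,-.004]),0.)}
def tcp(q,arm,flip):
    "TCP xy and tool rotation to hold an L of pose q by an arm"
    o,a=ARM[arm];return np.asarray(q[:2])+rot(q[2])@o, Rdown(q[2]+a+flip*np.pi)
E
python3 - <<'E'
from h import *
pk=np.array([.5209,.1294,-.069])
for n,q,t in(("orange",[.496,.3632,.0114],pk),("blue",[.4672,-.366,-.1718],pk+[0,0,np.pi])):
  for arm in"xy":
    for f in(0,1):
      out=[]
      for Q,z in((q,.25),(q,0.),(t,.2),(t,.06)):
        x,R=tcp(Q,arm,f);s=m.inverse_kinematics([*x,z],R);out.append(None if s is None else np.round(s[[0,5]] if hasattr(s,'shape') else [s[0],s[5]],2).tolist())
      print(n,arm,f,out)
E
```

```text
orange x 0 [[0.5, -1.08], [0.5, -1.08], [0.08, -1.42], [0.08, -1.42]]
orange x 1 [[0.5, 2.06], [0.5, 2.06], [0.08, 1.72], [0.08, 1.72]]
orange y 0 [[0.59, 0.58], [0.59, 0.58], [0.17, 0.24], [0.17, 0.24]]
orange y 1 [[0.59, -2.56], [0.59, -2.56], None, None]
blue x 0 [[-0.8, -2.2], [-0.8, -2.2], [0.23, 1.87], [0.23, 1.87]]
blue x 1 [[-0.8, 0.94], [-0.8, 0.94], [0.23, -1.27], [0.23, -1.27]]
blue y 0 [[-0.79, -0.62], [-0.79, -0.62], None, None]
blue y 1 [[-0.79, 2.52], [-0.79, 2.52], [0.15, 0.22], [0.15, 0.22]]
```

Run:
```python
from h import *
x,R=tcp([.496,.3632,.0114],"y",0)
m.move_ptp([*x,.25],R)
p,d=m.grab_frame("wrist");k=m.get_calibration("wrist")
cv2.imwrite("pics/w1.png",p[:,:,::-1]);np.savez("w1.npz",p=p,d=d)
print(-k["R"].T@k["t"],m.current_ee_pos(),m.current_time())
try: q,r=fitL(plane(k,contour(k,p,"orange",.016,(.48,.35)),.016));print(q,r)
except Exception as e: print(repr(e))
```

```text
[0.45279289 0.43152194 0.39321206] [0.45325771 0.3595467  0.24998762] 2.0083
[0.49642081 0.36255521 0.01571279] 0.0010950306347146147
```

View pics/w1.png

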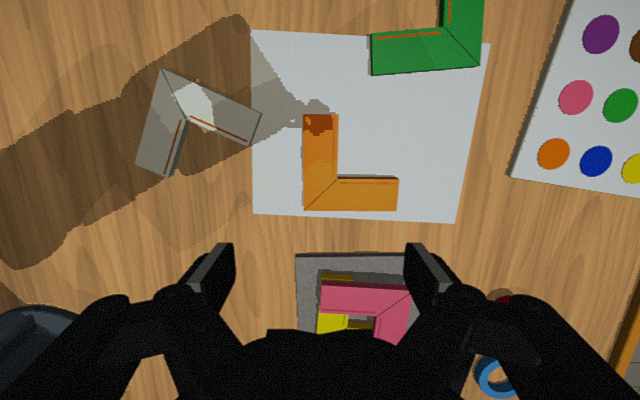

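The wrist picture shows the orange L on its paper at (303–398, 113–210), with the mitre at lower left. The fit has an rms of 1.1 mm and agrees with the top camera. I'll grasp it and look at the pile again before placing.

Run:
```python
from h import *
q=[.4964,.3626,.0157]
x,R=tcp(q,"y",0)
m.set_gripper(.78)
m.move_ptp([*x,.06],R); m.move_l([*x,.001],max_speed=.08)
print("f",m.current_force(),m.current_ee_pos())
m.set_gripper(0,effort=50); print("w",m.current_grip_width(),m.current_grip_force())
m.move_l([*x,.15],max_speed=.15)
print("w",m.current_grip_width(),m.current_force())
xx,R2=tcp([.5209-.0,.1294,-.069],"y",0)
m.move_ptp([xx[0],xx[1]-.03,.26],R2)
p,d=m.grab_frame("wrist");k=m.get_calibration("wrist")
cv2.imwrite("pics/w2.png",p[:,:,::-1]);np.savez("w2.npz",p=p,d=d,kR=k["R"],kt=k["t"],K=k["camera_matrix"])
p,d=m.grab_frame("top");np.savez("t2.npz",p=p,d=d);print(m.current_time())
```

```text
f [-0.83444754 -0.55734406 -0.25012968] [0.45468464 0.35810439 0.0012921 ]
w 0.5286680172357026 51.70574605464935
w 0.5221083905838363 [ 0.04303195 -0.59407848 -1.30901204]
6.6667
```

View pics/w2.png

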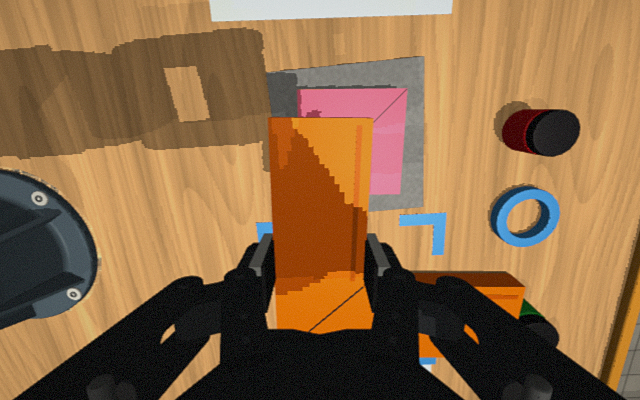

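The orange corner is held flat, and its arm lies at (270–372, 118–330). The pink mitre tip is visible at (407,88), with its outer edges going to (298,88) and (400,194). I'll check the pink pose from those edges.

Run:
```python
from h import *
d=np.load("w2.npz");k=dict(camera_matrix=d["K"],R=d["kR"],t=d["kt"]);M=mask(d["p"],"pink")
M[:, :270]=0;M[210:]=0
v,u=np.nonzero(M)
top=np.array([[c,v[u==c].min()] for c in range(325,400,3)],float)
rt=np.array([[u[v==r].max(),r] for r in range(100,185,3)],float)
a,b=plane(k,top,.044),plane(k,rt,.044)
def line(w):
    vx,vy,x,y=cv2.fitLine(w.astype(np.float32),cv2.DIST_HUBER,0,1e-4,1e-4).ravel();return np.array([vx,vy]),np.array([x,y])
(d1,p1),(d2,p2)=line(a),line(b)
s=np.linalg.solve(np.c_[d1,-d2],p2-p1);tip=p1+d1*s[0]
print("dirs",np.degrees(np.arctan2(d1[1],d1[0])),np.degrees(np.arctan2(d2[1],d2[0])),"tip",tip)
th=-.069
for th in(-.069,):
    print("origin",tip-rot(th)@[.065,.065])
d=np.load("t2.npz");k=m.get_calibration("top")
try: print(fitL(plane(k,contour(k,d["p"],"pink",.044,(.54,.15)),.044)))
except Exception as e:print(e)
```

```text
dirs -2.9956107 14.339963 tip [0.8860367  0.17346677]
origin [0.81670992 0.11310288]
(array([ 0.52552456,  0.17156825, -1.70217276]), np.float64(0.00934649822997528))
```

```bash
cat > pinkw2.py <<'E'
from h import *
d=np.load("w2.npz");k=dict(camera_matrix=d["K"],R=d["kR"],t=d["kt"]);M=mask(d["p"],"pink")
M[:, :270]=0;M[210:]=0;M[:,440:]=0
v,u=np.nonzero(M)
top=np.array([[c,v[u==c].min()] for c in range(325,400,3)],float)
rt=np.array([[u[v==r].max(),r] for r in range(100,185,3)],float)
a,b=plane(k,top,.044),plane(k,rt,.044)
def line(w):
    vx,vy,x,y=cv2.fitLine(w.astype(np.float32),cv2.DIST_HUBER,0,1e-4,1e-4).ravel();return np.array([vx,vy]),np.array([x,y])
(d1,p1),(d2,p2)=line(a),line(b)
s=np.linalg.solve(np.c_[d1,-d2],p2-p1);tip=p1+d1*s[0]
print("dirs",np.degrees(np.arctan2(d1[1],d1[0])),np.degrees(np.arctan2(d2[1],d2[0])),"tip",tip)
th=(np.arctan2(d1[1],d1[0])+np.arctan2(d2[1],d2[0])+np.pi/2)/2
print(th,"origin",tip-rot(th)@[.065,.065])
E
python3 pinkw2.py
```

```text
dirs -2.9956107 86.64377 tip [0.588655   0.18902905]
1.5153661 origin [0.64995404 0.12052776]
```

Run:
```python
from h import *
T=[.5205,.1284,-.060]
x,R=tcp(T,"y",0)
m.move_ptp([*x,.10],R); f0=m.current_force(); m.move_l([*x,.052],max_speed=.06)
for z in(.048,.0465,.0455):
    m.move_l([*x,z],max_speed=.03); f=m.current_force()-f0; print(z,np.round(f,2))
    if f[2]>2.5: break
m.set_gripper(.78);m.move_l([*x,.12],max_speed=.12)
p,d=m.grab_frame("wrist");k=m.get_calibration("wrist")
x2,R2=tcp([.4672,-.366,-.1718],"x",1)
m.move_ptp([*x2,.25],R2)
t,_=m.grab_frame("top");kt=m.get_calibration("top")
cv2.imwrite("pics/t3.png",cv2.resize(t[160:250,260:480],None,fx=3,fy=3)[:,:,::-1])
print("orange",fitL(plane(kt,contour(kt,t,"orange",.06,(.51,.12)),.06)))
p,d=m.grab_frame("wrist");k=m.get_calibration("wrist");cv2.imwrite("pics/w3.png",p[:,:,::-1])
print("blue",fitL(plane(k,contour(k,p,"blue",.016,(.45,-.38)),.016)),m.current_time())
```

```text
0.048 [-0.31 -0.25 -0.8 ]
0.0465 [-0.23  0.8  -0.5 ]
0.0455 [-1.5   0.34  4.94]
orange (array([ 0.5201949 ,  0.13002786, -0.06832371]), np.float64(0.002768300646796713))
blue (array([ 0.46768002, -0.36889341, -0.17761102]), np.float64(0.0010890130223409102)) 12.3417
```

View pics/t3.png

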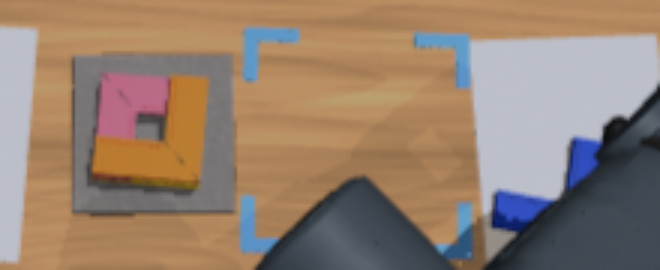

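Orange lies square on the pink corner, with its mitre at (180,165) in the crop, and the tape square is free. Now the blue one.

Run:
```python
from h import *
x,R=tcp([.4677,-.3685,-.1776],"x",1)
m.move_ptp([*x,.06],R); m.move_l([*x,.001],max_speed=.08)
print(m.current_force()); m.set_gripper(0,effort=50); print("w",m.current_grip_width(),m.current_grip_force())
m.move_l([*x,.2],max_speed=.15)
T=[.5204,.129,-.064+np.pi]
x,R=tcp(T,"x",1)
m.move_ptp([*x,.2],R)
print("w",m.current_grip_width())
p,_=m.grab_frame("wrist");cv2.imwrite("pics/w4.png",p[:,:,::-1])
m.move_l([*x,.11],max_speed=.12);f0=m.current_force(); m.move_l([*x,.068],max_speed=.06)
for z in(.064,.0625,.0615,.0608):
    m.move_l([*x,z],max_speed=.03); f=m.current_force()-f0; print(z,np.round(f,2))
    if f[2]>2.5: break
m.set_gripper(.78);m.move_l([*x,.2],max_speed=.12)
m.move_ptp([.45,.36,.25],R)
t,_=m.grab_frame("top");kt=m.get_calibration("top");np.savez("t5.npz",p=t)
cv2.imwrite("pics/t5.png",cv2.resize(t[160:250,260:480],None,fx=3,fy=3)[:,:,::-1])
print("blue",fitL(plane(kt,contour(kt,t,"blue",.076,(.53,.14)),.076)),m.current_time())
h=cv2.cvtColor(t,cv2.COLOR_RGB2HSV);g=cv2.inRange(h,(0,0,40),(180,50,150))
for n in("pink","yellow","orange","blue"):g|=mask(t,n)
cs,_=cv2.findContours(g[170:240,275:345].copy(),cv2.RETR_EXTERNAL,cv2.CHAIN_APPROX_NONE)
c=max(cs,key=cv2.contourArea)[:,0]+[275,170.];print("board",cv2.minAreaRect(plane(kt,c,.012).astype(np.float32)))
```

```text
[ 0.31303992 -0.53550269  0.35871083]
w 0.5229234208807818 51.733930706977844
w 0.5222315232824917
0.064 [-0.6   0.66 -0.49]
0.0625 [0.18 2.24 0.03]
0.0615 [-2.01  0.41  4.84]
blue (array([0.52258887, 0.13009546, 3.08124624]), np.float64(0.001955216662513918)) 23.0333
board ((0.5229188203811646, 0.12551604211330414), (0.19755138456821442, 0.1989327371120453), 1.324080228805542)
```

View pics/t5.png

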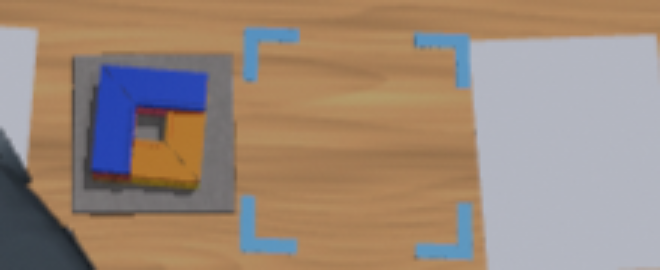

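Blue sits on top, half a turn from orange, and the pile is square (blue mitre at (110,75) in the crop). Next I push the board in -y by 0.25 m with two tilted, opened fingertips low on its +y edge.

Run:
```python
from h import *
t=.25;zt=np.array([0,-np.sin(t),-np.cos(t)])
X=.522;best=None
for s in(1,-1):
    y=np.array([s,0,0.]);R=np.c_[np.cross(y,zt),y,zt]
    a=[m.inverse_kinematics([X,yy,z],R) for yy,z in((.262,.1),(.262,.0),(-.02,.0))]
    print(s,[None if q is None else np.round(q,2) for q in a])
    if all(q is not None for q in a):
        c=np.abs(np.array(a[0])-m.current_qpos()).max()
        if best is None or c<best[0]: best=(c,R)
R=best[1]
m.set_gripper(.6)
m.move_ptp([X,.29,.12],R);m.move_l([X,.262,.03],max_speed=.12);m.move_l([X,.262,.009],max_speed=.06)
f0=m.current_force()
for z in np.arange(.008,-.008,-.001):
    m.move_l([X,.262,z],max_speed=.03);f=m.current_force()-f0
    if f[2]>2.5: break
print("touch",z,np.round(f,2),m.current_time())
```

```text
1 [array([ 0.48,  0.63,  1.58, -0.25,  1.06,  0.62]), array([ 0.48,  0.78,  1.6 , -0.28,  0.89,  0.68]), array([-0.  ,  0.68,  1.86, -0.42,  0.65,  0.34])]
-1 [array([ 0.48,  0.63,  1.58, -0.25,  1.06, -2.52]), array([ 0.48,  0.78,  1.6 , -0.28,  0.89, -2.46]), array([-0.  ,  0.68,  1.86, -0.42,  0.65, -2.8 ])]
touch -0.002 [-2.49 -0.18  8.35] 28.9083
```

Run:
```python
from h import *
X=.522;z=.001
m.move_l([X,.262,z],max_speed=.03);f0=m.current_force()
for y in(.22,.18):
    m.move_l([X,y,z],max_speed=.04);print(y,np.round(m.current_force()-f0,2))
p,_=m.grab_frame("top");cv2.imwrite("pics/t6.png",cv2.resize(p[160:250,260:480],None,fx=3,fy=3)[:,:,::-1])
print(m.current_time())
```

```text
0.22 [0.83 1.46 0.2 ]
0.18 [-0.35  2.07  0.04]
31.5583
```

View pics/t6.png

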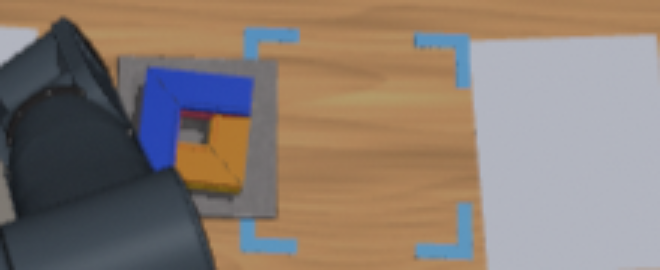

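The push works: the board's leading edge is at crop x=277, square, with the pile intact. Continuing.

Run:
```python
from h import *
X=.522;z=.001
m.move_l([X,-.017,z],max_speed=.05);print(np.round(m.current_force(),2))
m.move_l([X,.02,z+.003],max_speed=.05);m.move_l([X,.08,.1],max_speed=.15)
m.move_ptp([.45,.36,.25],m.current_tcp_rot())
p,_=m.grab_frame("top");k=m.get_calibration("top");np.savez("t7.npz",p=p)
cv2.imwrite("pics/t7.png",cv2.resize(p[160:250,260:480],None,fx=3,fy=3)[:,:,::-1])
print("blue",fitL(plane(k,contour(k,p,"blue",.076,(.53,-.12)),.076)))
h=cv2.cvtColor(p,cv2.COLOR_RGB2HSV);g=cv2.inRange(h,(0,0,40),(180,50,150))
for n in("pink","yellow","orange","blue"):g|=mask(p,n)
g[:,:345]=0;g[:,412:]=0;g[:174]=0;g[240:]=0
cs,_=cv2.findContours(g,cv2.RETR_EXTERNAL,cv2.CHAIN_APPROX_NONE)
c=max(cs,key=cv2.contourArea)[:,0].astype(float);print("board",cv2.minAreaRect(plane(k,c,.012).astype(np.float32)))
print(m.current_time())
```

```text
[0.24 5.92 0.81]
blue (array([ 0.51970209, -0.12005109,  3.05016991]), np.float64(0.0018011826470070733))
board ((0.5188329815864563, -0.12425503134727478), (0.1996845304965973, 0.19990099966526031), 89.72340393066406)
38.7333
```

View pics/t7.png

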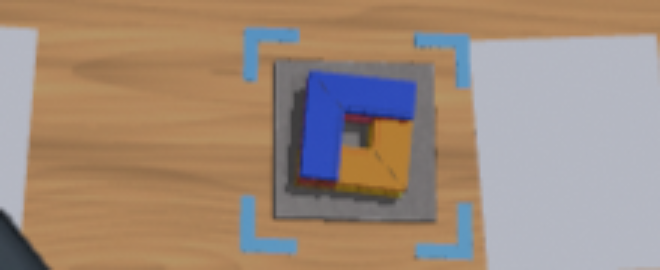

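The board (274–436, 60–220 in the crop) lies inside all four tape marks, about 5 mm from their centre, and the pile is intact. The arm is clear.

```bash
python3 -c "
from bench import manip as m
m.dwell(.3);print(m.sign_off())"
```

```text
the job is handed in; nothing more can be done
None
```

The orange corner, then the blue, are flat on the pile, each half a turn from the one below, and the loaded board is inside the tape square about 5 mm off centre; I handed the job in at about 39 s of robot time, and the sign-off call returned no verdict.

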